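# Line up the quarter-turn fasteners and hold the access panel shut

### The job

The sprung access panel on the grey drive housing stands ajar because the two wing-headed quarter-turn fasteners along its front edge are turned across their slots. Turn both wings until each lies in line with the dark index lines engraved before and behind it, then press the panel down until it is fully shut against the frame, and finish still holding it pressed shut with the gripper, as it springs open when let go. Do not knock over the white bottle standing beside the housing.

Things in the scene. Friction and masses are not known exactly. Their poses are not given: they have to be found in the camera images.
- housing: grey box-shaped motor-drive housing, fixed, 176 (x) x 226 (y) x 56 mm high without the panel; feet reach 137 mm to either side in y. Origin: centre of its underside. x points from its front (robot side, with the fasteners) to its rear (with the panel's hinges), y to its left, z up. Its place and yaw vary
- panel (a joint): opening angle (rad) of the aluminium panel (150 x 200 x 4 mm): 0 = shut on the frame, its top 59 mm above the bench; sprung to about 0.13 (front edge 20 mm up), stop 0.20. Hinge axis along housing y, 76 mm behind the housing's origin, 56 mm up. About 5 N at the front shuts it; one fastener over 0.17 rad out of line binds, and further out its cross-pin lands on the frame and keeps it 6 mm open
- panel_press (a point): point on the panel's top face midway between the two fasteners, 128 mm in front of the hinge axis (26 mm behind the panel's front edge), a clear place to press; z is the normal of the panel
- fastener_left_wing (a point): centre of the upright steel wing (32 mm long, 10 thick, 22 tall) of the left fastener (housing +y, 60 mm left of panel_press). x runs along the wing, y through its thickness, z up along its turning axis. Wing's top 11 mm above this point, its lower edge, on a 30 mm wide round collar, 11 mm below; the panel's top face 16 mm below
- fastener_right_wing (a point): the same for the right fastener (60 mm right of panel_press)
- fastener_left (a joint): angle of the left fastener in rad, growing counter-clockwise from above; 0 = in line with the index lines, which run front to back along the housing's x; stops at -1.55 and 1.55; stays where it is left (friction 0.06 N m)
- fastener_right (a joint): angle of the right fastener in rad, as for the left one
- bottle_centre (a point): centre of the white squeeze bottle, 71 mm diameter, 148 mm tall, standing loose on the bench to the left of the housing; z is its axis
Mind the look-alikes: they are no part of the job. What is shaped like the part that bears bottle_centre but green or orange is not meant.

How it is judged:
On the way:
1. both fasteners are turned in line with their index lines (within 0.25 rad) (value of joint fastener_left between -0.25 and 0.25 rad and value of joint fastener_right between -0.25 and 0.25 rad), for 0.2 s.
At the end, for the whole second after the job is handed in: Both fasteners lie within 0.25 rad of their index lines, the panel is shut to within 0.015 rad (about 2 mm at its front edge), the gripper's fingers press on the panel (or on the fasteners it carries) with more than 2 N, and the bottle is upright (all of step 1 and value of joint panel below 0.015 rad and contact force between the fingers and panel above 2 N and angle between bottle_centre's own z axis and vertical below 0.3 rad); the arm keeps its last pose, push and grip.
It fails at once if the white bottle is knocked over (angle between bottle_centre's own z axis and vertical above 0.5 rad).
It also fails if it takes over 61 s, if anything falls off the work surface, if the arm or the gripper's body presses on something with over 40 N, if the wrist force passes 120 N, or if a joint passes its speed limit or range.

### The arm

A 7-joint arm with a two-finger parallel gripper is mounted at the origin on a cart in front of the work surface, level with it; the furniture and walls round the work are solid. World frame = base frame: x ahead of the robot, y to its left, z up, the work surface at z = 0. Lengths are in m, angles in rad, forces in N, time in s.
With the tool pointing down it reaches from about 0.425 to 0.925 m from the base axis. Payload 6.8 kg.
Tool frame: the origin (TCP) lies between the finger pads; the fingertips stand r.tcp_to_tips ahead of it and the grasp point (between the pads) lies 3 mm ahead of it (r.tcp_to_tips is the distance from the TCP to the fingertips, in m); z points along the fingers, y is the line along which they close (so a half turn about z gives the same grasp; the last joint's range is limited). The gripper opens to 85 mm and grips with 20 to 120 N. Pads are 22 mm wide; open, the fingers measure 114 mm over their backs; the gripper's body (76 mm by 85 mm) begins 54 mm behind the grasp point. The pads swing forward as they close: fully open they stand 13 mm farther back than shut.
Start: joints at [-1.256, 0.477, 0.022, 1.555, -0.011, 1.109, -0.083], TCP at [0.277, 0.616, 0.232] pointing down, gripper open.
Joint ranges: [-2.96, 2.96], [-0.34, 2.1], [-1.41, 1.46], [0.24, 2.44], [-1.37, 4.51], [0.17, 1.92], [-2.96, 2.96]. Speed limits (rad/s): [2.39, 2.39, 3.14, 3.14, 3.14, 3.14, 3.14].

### API

Orientations are given as a rotation vector (axis times angle).
In Python, from bench import r gives the robot as it stands. The module is installed in compiled form; this text tells all that it offers.
- The arm moves only by the tool step_arm, never from a script. Its argument "moves" is a list of rows, each an object of numbers: "rx", "ry", "rz": the turn, a rotation vector about the tool's x, y, z in degrees; "dx", "dy", "dz": the shift along the tool's x, y, z in mm; "gripper": the opening, from -1 (shut) to 1 (fully open). In form: [{"rx": .., "ry": .., "rz": .., "dx": .., "dy": .., "dz": .., "gripper": ..}, ...]. A call has 1 to 20 rows; each row shifts and turns the commanded pose from where the row before left it, along the tool's axes as they then stand; what a row does not reach is not made up. A row lasts 1/8 s, in which the tool goes at most 62.5 mm and 10.7 degrees, less where a joint would pass 70% of its speed; a pose out of reach is approached as far as the arm can. A call is refused whole if a number of a shift passes 62.5 or a number of a turn 10.7, either way. A call with a gripper value outside its range is refused whole. The fingers move at their own pace and stop on an object; "grip_force" is the grip in N (left out, the last holds). Time passes only in rows, so rows that do not move let the fingers close. It gives the time, the measured TCP pose, the force, the opening and the grip force at its end, in the units of the state.
- r.get_obs(): the state, without advancing time (a new reading comes with each control period).
- r.grab_frame(name): name is "side" or "top"; returns the picture (420x560x3 uint8, blue, green, red); there is no depth.
- r.camera_info(name): a dict with "mtx" (3x3 intrinsics, pixels), "rvec" (rotation vector, rad) and "tvec" (3), from world to camera coordinates, as OpenCV has them. Camera axes: x right, y down, z forward; pixel columns grow to the right and rows downward; lengths in m; the calibration is good to about 2 mm. A picture is of the moment at which its call begins. camera_info takes no time and is no camera call.
- r.hand_in(): hands the job in; it is judged then, once.
The state is a dict: "clock": time; "joints": joint angles; "qvel": joint speeds; "tau": joint torques, N m; "tcp_pos": TCP position; "orientation": TCP orientation; "contact_force": force on the tool from outside, world axes, zero at the start; "moment": the same for the moment, N m; "grip_width": finger opening in m; "gripper_force": force on a finger pad.
Only numpy, scipy, OpenCV 4.12 (cv2) and the standard library are available. Lean on these libraries where they do the work, as an engineer would, in place of code of your own. Each camera call takes 0.05 s, during which the arm holds its last target. There are 200 camera calls.

## Working session

There is one attempt and no reset: what is moved stays moved. The work goes in short steps, Python scripts to look and compute and a tool call to move; the robot and the scene stay as the last step left them, time stands still between calls to the robot, and variables do not carry over. Pictures are saved under pics/ and viewed, at most 10 in all, crops included, and the job is handed in when it is done.

Besides the shell and the picture viewer there is one more tool, called after "Call:" as name(argument=value, ...), one argument or row to a line, values as JSON. step_arm: Moves the arm, as the interface text tells. Its arguments: {"type":"object","properties":{"moves":{"type":"array","items":{"type":"object","properties":{"rx":{"type":"number"},"ry":{"type":"number"},"rz":{"type":"number"},"dx":{"type":"number"},"dy":{"type":"number"},"dz":{"type":"number"},"gripper":{"type":"number"}}}},"grip_force":{"type":"number"}},"required":["moves"]}

```bash
mkdir -p pics
python3 - <<'E'
from bench import r
import cv2,numpy as np
for n in("top","side"):
    cv2.imwrite(f"pics/{n}0.png",r.grab_frame(n))
    c=r.camera_info(n);R=cv2.Rodrigues(np.array(c["rvec"]))[0];print(n,np.array(c["mtx"]).round(1).tolist(),(-R.T@np.array(c["tvec"]).ravel()).round(3),R.round(2).tolist())
o=r.get_obs();print({k:np.round(v,3).tolist() for k,v in o.items()},r.tcp_to_tips)
E
```

```text
top [[493.2, 0.0, 274.9], [0.0, 493.2, 207.4], [0.0, 0.0, 1.0]] [0.396 0.063 1.042] [[0.01, -1.0, 0.03], [-1.0, -0.01, -0.08], [0.08, -0.02, -1.0]]
side [[455.2, 0.0, 275.2], [0.0, 455.2, 201.0], [0.0, 0.0, 1.0]] [-0.035 -0.773  0.655] [[0.83, -0.56, -0.02], [-0.3, -0.41, -0.86], [0.47, 0.72, -0.51]]
{'clock': 0.1, 'joints': [-1.256, 0.478, 0.022, 1.556, -0.012, 1.109, -0.083], 'qvel': [0.002, -0.003, -0.001, -0.003, 0.0, 0.001, -0.0], 'tau': [0.004, -59.776, 1.614, -28.196, 0.013, 0.005, 0.0], 'tcp_pos': [0.277, 0.615, 0.231], 'orientation': [-0.659, -3.071, 0.003], 'contact_force': [-0.374, 0.27, -0.237], 'moment': [-0.008, 0.024, 0.041], 'gripper_force': 0.0, 'grip_width': 0.086} 0.022
```

View pics/top0.png

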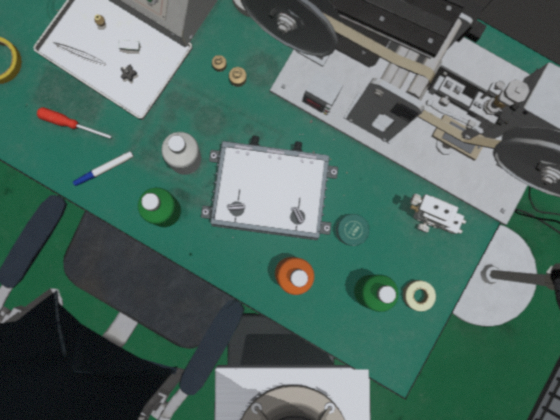

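View pics/side0.png

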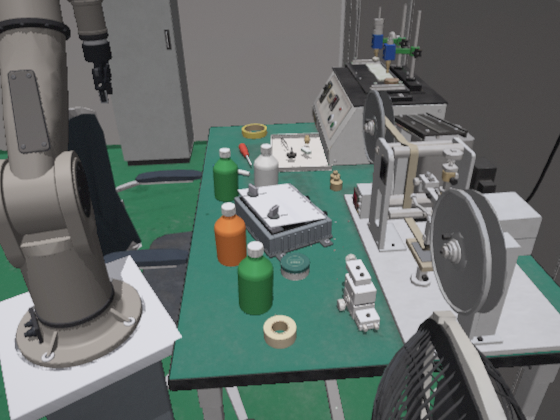

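The top picture shows the housing at (268,190), with the left fastener at about (236,209) and the right at about (298,215). There are four bottles: white at (180,150), green at (157,205) and (379,293), and orange at (295,275). The white one beside the housing is the one meant. In the side view the wings are at about (253,190) and (275,213). I'll check with a close crop.

Run:
```python
import cv2,numpy as np
a=cv2.imread("pics/top0.png")[130:250,195:345]
b=cv2.imread("pics/side0.png")[165:265,220:345]
A=cv2.resize(a,None,fx=5,fy=5,interpolation=cv2.INTER_CUBIC)
cv2.imwrite("pics/c_top.png",A)
cv2.imwrite("pics/c_side.png",cv2.resize(b,None,fx=6,fy=6,interpolation=cv2.INTER_CUBIC))
```

```text
(no output)
```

View pics/c_top.png

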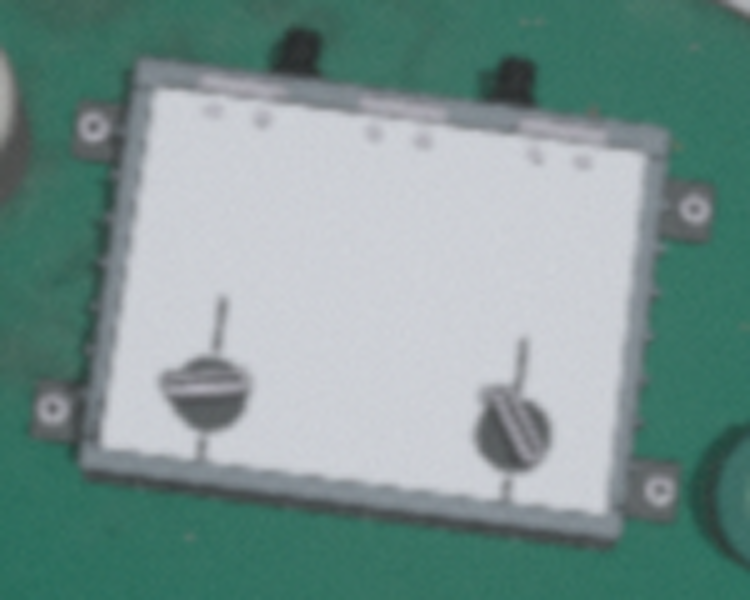

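View pics/c_side.png

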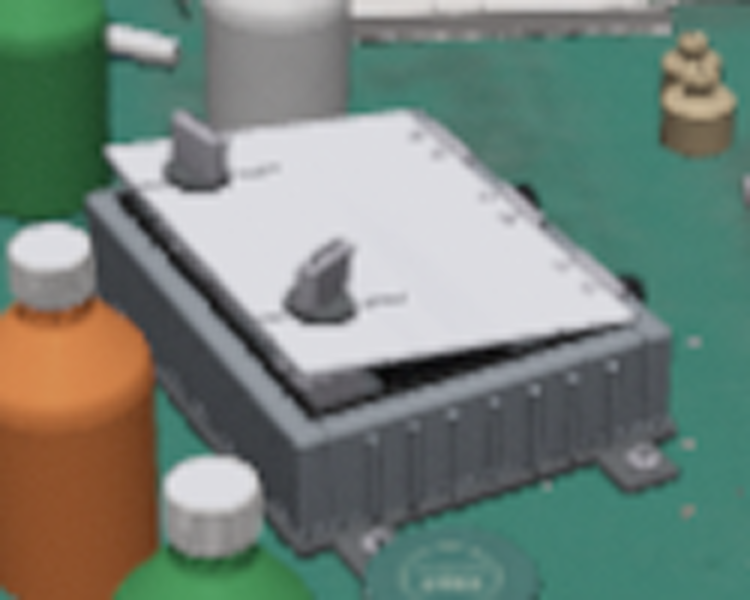

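The crop confirms the wings: left at about crop (205,380), nearly across its lines, and right at about (513,425), tilted. Next I'll fit the housing pose from the feet and overlay a wing model for the angles.

```bash
cat > h.py <<'E'
import cv2,numpy as np
from bench import r
from scipy.spatial.transform import Rotation as Ro
def proj(n,P):
    c=r.camera_info(n);return cv2.projectPoints(np.array(P,float).reshape(-1,3),np.array(c["rvec"]),np.array(c["tvec"]),np.array(c["mtx"]),None)[0].reshape(-1,2)
def ray(n,px,z):
    c=r.camera_info(n);R=cv2.Rodrigues(np.array(c["rvec"]))[0];o=-R.T@np.array(c["tvec"]).ravel()
    d=R.T@np.linalg.inv(c["mtx"])@np.array([*px,1.]);return o+d*(z-o[2])/d[2]
def wing(H,side,ang,pan):
    """returns centre, rotation (wing frame) in world; H=(x,y,yaw)"""
    Rh=Ro.from_euler("z",H[2]);Rp=Rh*Ro.from_euler("y",pan)   # front (-x) up
    hinge=np.array([H[0],H[1],0])+Rh.apply([.076,0,.056])
    return hinge+Rp.apply([-.128,.06*side,.019]),Rp*Ro.from_euler("z",ang)
def corners(H,s,a,p):
    c,R=wing(H,s,a,p);return c+R.apply([[x,y,z] for z in(.011,-.011) for x,y in((.016,.005),(.016,-.005),(-.016,-.005),(-.016,.005))])
E
cat > fit.py <<'E'
from h import *
from scipy.optimize import least_squares
f=lambda p:np.array(p)/5+[195,130]
feet=[ray("top",f(p)-.4,.004) for p in((93,127),(693,209),(657,490),(52,408))]
fr=[ray("top",f(p)-.4,.056) for p in((138,64),(668,132),(618,530),(84,462))]
for q in(feet,fr):
    q=np.array(q);c=q.mean(0);dl=q[[0,3]].mean(0)-q[[1,2]].mean(0);df=q[:2].mean(0)-q[2:].mean(0)
    print(c.round(4),np.hypot(*dl[:2]),np.hypot(*df[:2]),np.arctan2(dl[1],dl[0])-np.pi/2,np.arctan2(df[1],df[0]))
E
python3 fit.py
```

```text
[0.5164 0.0491 0.004 ] 0.25740507204185215 0.12083596497230506 -0.1268353633743533 -0.12804187726085714
[0.5154 0.0485 0.056 ] 0.21576116946968416 0.16257433356849446 -0.11856606187272067 -0.12191009796188423
```

Run:
```python
from h import *
H=(.516,.049,-.125);pan=.13
out=[]
for n,s,x0,y0 in(("top",1,222,192),("top",-1,280,200),("side",1,238,175),("side",-1,258,197)):
    im=cv2.imread(f"pics/{n}0.png")[y0:y0+33,x0:x0+33]
    row=[cv2.resize(im,None,fx=8,fy=8,interpolation=cv2.INTER_CUBIC)[:150*2-40]]
    for a in((-1.45,1.45) if s==1 else (.5,.75)):
        g=row[0].copy();q=((proj(n,corners(H,s,a,pan))-[x0,y0]+.5)*8).astype(int)
        cv2.polylines(g,[q[:4].reshape(-1,1,2)],True,(0,0,255),1);cv2.polylines(g,[q[4:].reshape(-1,1,2)],True,(255,0,0),1);row.append(g)
    out.append(np.hstack(row))
o=np.vstack([np.hstack(out[:2]),np.hstack(out[2:])]);cv2.imwrite("pics/ov.png",cv2.resize(o,(798,int(o.shape[0]*798/o.shape[1])),interpolation=cv2.INTER_AREA) if 0 else np.vstack([cv2.resize(x,None,fx=.55,fy=.55,interpolation=cv2.INTER_AREA) for x in out]))
for s in(1,-1):print(wing(H,s,0,.13)[0].round(4))
```

```text
[0.4754 0.1146 0.0914]
[ 0.4604 -0.0045  0.0914]
```

View pics/ov.png

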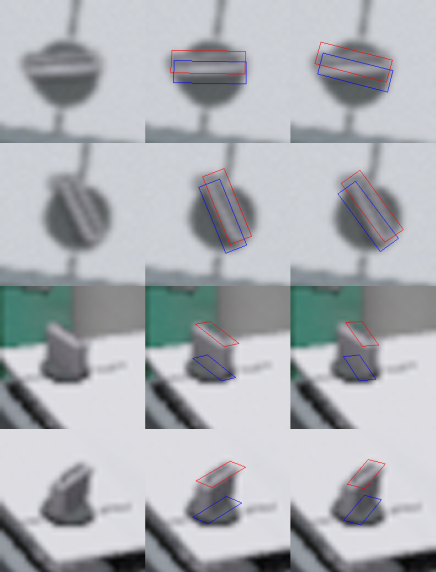

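The left wing is at about -1.4 rad and the right at about +0.62 rad. The pose model matches to about 2 mm, so I'll work out the approach.

```bash
cat >> h.py <<'E'
def plan(H,s,ang,pan,up,flip=0):
    """turn (deg, tool axes) then shift (mm, new tool axes) to put TCP 'up' above wing centre"""
    c,R=wing(H,s,ang,pan)
    T=R*Ro.from_matrix(np.array([[1,0,0],[0,-1,0],[0,0,-1.]]))
    if flip: T=T*Ro.from_euler("z",np.pi)
    go(c+R.apply([0,0,up]),T)
def go(p,T):
    o=r.get_obs();C=Ro.from_rotvec(o["orientation"])
    print("turn",np.degrees((C.inv()*T).as_rotvec()).round(1),"shift after",(T.inv().apply(p-o["tcp_pos"])*1e3).round(1),"before",(C.inv().apply(p-o["tcp_pos"])*1e3).round(1),o["clock"],np.round(o["contact_force"],1))
E
python3 - <<'E'
from h import *
H=(.516,.049,-.125)
for f in(0,1):plan(H,1,-1.41,.13,.016,f)
print(ray("top",(177,142),.148),ray("top",(183,158),.07))
E
```

```text
turn [  -5.9    6.6 -116.1] shift after [ 509.8 -196.3   88.6] before [-388.5 -374.1  124.2] 0.1 [-0.4  0.3 -0.2]
turn [ 5.8  5.2 63.6] shift after [-509.8  196.3   88.6] before [-388.5 -374.1  124.2] 0.1 [-0.4  0.3 -0.2]
[0.58870414 0.22086792 0.148     ] [0.5734415 0.2220494 0.07     ]
```

Call:
step_arm(
  moves=[
    {"dx":-20,"dy":-19,"gripper":0.1},
    {"dx":-36,"dy":-35},
    {"dx":-37,"dy":-36},
    {"dx":-37,"dy":-36},
    {"dx":-37,"dy":-36},
    {"dx":-37,"dy":-36},
    {"dx":-37,"dy":-36},
    {"dx":-37,"dy":-36},
    {"dx":-37,"dy":-36},
    {"dx":-37,"dy":-35,"dz":20},
    {"dx":-36,"dy":-33,"dz":20},
    {"rx":1,"ry":0.9,"rz":10.4},
    {"rx":1,"ry":0.9,"rz":10.4},
    {"rx":1,"ry":0.9,"rz":10.4},
    {"rx":1,"ry":0.9,"rz":10.4},
    {"rx":1,"ry":0.9,"rz":10.4},
    {"rx":0.8,"ry":0.7,"rz":10.4},
    {},
  ],
  grip_force=40,
)

```text
invalid input at $.moves[0]: expected keys rx, ry, rz, dx, dy, dz, gripper
```

Run:
```python
from h import *
H=(.516,.049,-.125)
plan(H,1,-1.41,.13,.016,1)
cv2.imwrite("pics/s1.png",cv2.resize(r.grab_frame("side")[120:270,180:360],None,fx=4,fy=4))
```

```text
turn [ 5.8  5.2 63.6] shift after [-509.8  196.3   88.6] before [-388.5 -374.1  124.2] 0.1 [-0.4  0.3 -0.2]
```

View pics/s1.png

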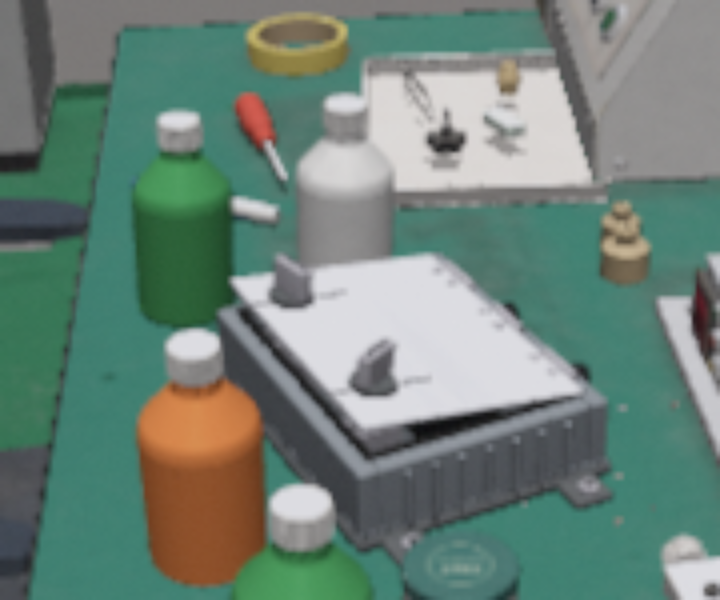

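The call was refused because every row needs all its keys, so the arm hasn't moved and the picture shows the scene unchanged.

Call:
step_arm(
  moves=[
    {"dx":-20,"dy":-19,"dz":0,"rx":0,"ry":0,"rz":0,"gripper":0.1},
    {"dx":-36,"dy":-35,"dz":0,"rx":0,"ry":0,"rz":0,"gripper":0.1},
    {"dx":-37,"dy":-36,"dz":0,"rx":0,"ry":0,"rz":0,"gripper":0.1},
    {"dx":-37,"dy":-36,"dz":0,"rx":0,"ry":0,"rz":0,"gripper":0.1},
    {"dx":-37,"dy":-36,"dz":0,"rx":0,"ry":0,"rz":0,"gripper":0.1},
    {"dx":-37,"dy":-36,"dz":0,"rx":0,"ry":0,"rz":0,"gripper":0.1},
    {"dx":-37,"dy":-36,"dz":0,"rx":0,"ry":0,"rz":0,"gripper":0.1},
    {"dx":-37,"dy":-36,"dz":0,"rx":0,"ry":0,"rz":0,"gripper":0.1},
    {"dx":-37,"dy":-36,"dz":0,"rx":0,"ry":0,"rz":0,"gripper":0.1},
    {"dx":-37,"dy":-35,"dz":20,"rx":0,"ry":0,"rz":0,"gripper":0.1},
    {"dx":-36,"dy":-33,"dz":20,"rx":0,"ry":0,"rz":0,"gripper":0.1},
    {"dx":0,"dy":0,"dz":0,"rx":1,"ry":0.9,"rz":10.4,"gripper":0.1},
    {"dx":0,"dy":0,"dz":0,"rx":1,"ry":0.9,"rz":10.4,"gripper":0.1},
    {"dx":0,"dy":0,"dz":0,"rx":1,"ry":0.9,"rz":10.4,"gripper":0.1},
    {"dx":0,"dy":0,"dz":0,"rx":1,"ry":0.9,"rz":10.4,"gripper":0.1},
    {"dx":0,"dy":0,"dz":0,"rx":1,"ry":0.9,"rz":10.4,"gripper":0.1},
    {"dx":0,"dy":0,"dz":0,"rx":0.8,"ry":0.7,"rz":10.4,"gripper":0.1},
    {"dx":0,"dy":0,"dz":0,"rx":0,"ry":0,"rz":0,"gripper":0.1},
  ],
  grip_force=40,
)

```text
clock: 2.4
tcp_pos: [0.4774, 0.1152, 0.1915]
orientation: [-2.083, -2.209, 0.119]
contact_force: [-0.1, -0.3, 0.8]
grip_width: 0.047
gripper_force: 0.0
```

Run:
```python
from h import *
H=(.516,.049,-.125)
plan(H,1,-1.41,.13,.016,1)
o=r.get_obs();print(o["tcp_pos"],o["joints"])
```

```text
turn [-0.   0.1  1.3] shift after [-2.6 10.8 83.5] before [-2.6 10.8 83.5] 2.4 [-0.1 -0.3  0.8]
[0.47737131 0.11515286 0.19148401] [-0.69335816  0.30577673  0.44534206  1.96734501 -0.20625589  1.02894107
 -0.08139563]
```

Call:
step_arm(
  moves=[
    {"dx":-1.3,"dy":5.4,"dz":15,"rx":0,"ry":0,"rz":0.7,"gripper":0.1},
    {"dx":-1.3,"dy":5.4,"dz":25,"rx":0,"ry":0,"rz":0.6,"gripper":0.1},
    {"dx":0,"dy":0,"dz":20,"rx":0,"ry":0,"rz":0,"gripper":0.1},
    {"dx":0,"dy":0,"dz":12,"rx":0,"ry":0,"rz":0,"gripper":0.1},
    {"dx":0,"dy":0,"dz":7,"rx":0,"ry":0,"rz":0,"gripper":0.1},
    {"dx":0,"dy":0,"dz":4.5,"rx":0,"ry":0,"rz":0,"gripper":0.1},
    {"dx":0,"dy":0,"dz":0,"rx":0,"ry":0,"rz":0,"gripper":0.1},
  ],
)

```text
clock: 3.28
tcp_pos: [0.4775, 0.1145, 0.1076]
orientation: [-2.109, -2.184, 0.12]
contact_force: [0.4, 0.3, 0.0]
grip_width: 0.0467
gripper_force: 0.0
```

Run:
```python
from h import *
H=(.516,.049,-.125)
plan(H,1,-1.41,.13,.016,1)
a=cv2.resize(r.grab_frame("side")[150:250,210:310],None,fx=4,fy=4)
b=cv2.resize(r.grab_frame("top")[160:260,190:290],None,fx=4,fy=4)
cv2.imwrite("pics/s2.png",np.hstack([a,b]))
```

```text
turn [ 0.   0.1 -0.1] shift after [-0.2 -0.1  0.3] before [-0.2 -0.1  0.3] 3.275 [0.4 0.3 0. ]
```

View pics/s2.png

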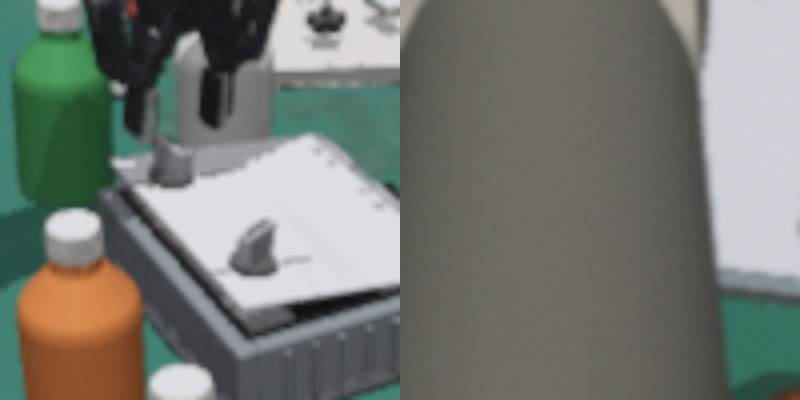

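Run:
```python
from h import *
o=r.get_obs();C=Ro.from_rotvec(o["orientation"])
for d in(.009,.014,.022):
  print(d,((proj("side",[o["tcp_pos"]+C.apply([0,y,d]) for y in(-.024,.024)])-[210,150])*4).round())
H=(.516,.049,-.125)
print(((proj("side",corners(H,1,-1.41,.13))-[210,150])*4).round().tolist(), r.tcp_to_tips)
```

```text
0.009 [[143. 153.]
 [206. 139.]]
0.014 [[143. 160.]
 [205. 146.]]
0.022 [[142. 171.]
 [204. 157.]]
[[196.0, 150.0], [183.0, 153.0], [155.0, 133.0], [168.0, 130.0], [193.0, 181.0], [180.0, 184.0], [153.0, 164.0], [166.0, 161.0]] 0.022
```

Side crop: the fingertips at about (140,137) and (215,127) look roughly level with the wing's top at (170,145). I'll close and check the width.

Call:
step_arm(
  moves=[
    {"dx":0,"dy":0,"dz":0,"rx":0,"ry":0,"rz":0,"gripper":-0.4},
    {"dx":0,"dy":0,"dz":0,"rx":0,"ry":0,"rz":0,"gripper":-1},
    {"dx":0,"dy":0,"dz":0,"rx":0,"ry":0,"rz":0,"gripper":-1},
    {"dx":0,"dy":0,"dz":0,"rx":0,"ry":0,"rz":0,"gripper":-1},
  ],
  grip_force=20,
)

```text
clock: 3.88
tcp_pos: [0.4774, 0.1145, 0.1075]
orientation: [-2.11, -2.184, 0.12]
contact_force: [0.4, -0.3, -0.2]
grip_width: -0.0
gripper_force: 0.0
```

Run:
```python
from h import *
o=r.get_obs();print(o["grip_width"],o["gripper_force"],o["contact_force"],o["moment"])
a=cv2.resize(r.grab_frame("side")[160:220,230:290],None,fx=8,fy=8,interpolation=cv2.INTER_CUBIC)
cv2.imwrite("pics/s3.png",a)
```

```text
-3.4614942871793585e-05 0.0 [ 0.35745109 -0.32510454 -0.19554536] [ 0.01083052 -0.10565043  0.01347983]
```

View pics/s3.png

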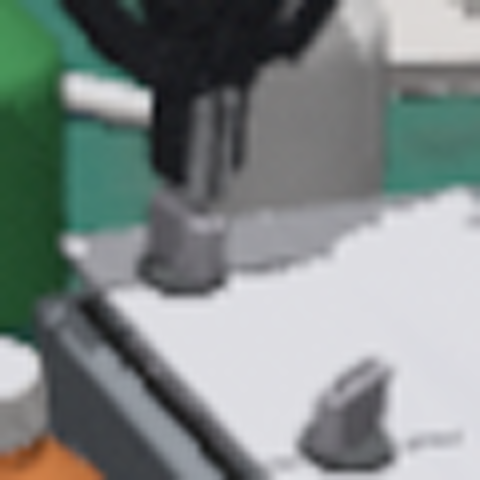

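The gripper shut fully without touching the wing, and the crop shows the fingers at about (195,210), right at or over the wing's top. I'll probe downward with the fingers closed to find the real height.

Call:
step_arm(
  moves=[
    {"dx":0,"dy":0,"dz":1.5,"rx":0,"ry":0,"rz":0,"gripper":-1},
    {"dx":0,"dy":0,"dz":1.5,"rx":0,"ry":0,"rz":0,"gripper":-1},
    {"dx":0,"dy":0,"dz":0,"rx":0,"ry":0,"rz":0,"gripper":-1},
  ],
)

```text
clock: 4.3
tcp_pos: [0.4769, 0.1145, 0.1043]
orientation: [-2.109, -2.184, 0.121]
contact_force: [0.0, 0.2, -0.1]
grip_width: -0.0003
gripper_force: 0.0
```

Call:
step_arm(
  moves=[
    {"dx":0,"dy":0,"dz":1.5,"rx":0,"ry":0,"rz":0,"gripper":-1},
    {"dx":0,"dy":0,"dz":1.5,"rx":0,"ry":0,"rz":0,"gripper":-1},
    {"dx":0,"dy":0,"dz":0,"rx":0,"ry":0,"rz":0,"gripper":-1},
  ],
)

```text
clock: 4.68
tcp_pos: [0.4765, 0.1146, 0.1014]
orientation: [-2.109, -2.184, 0.121]
contact_force: [0.2, -0.0, 0.4]
grip_width: 0.0001
gripper_force: 0.2
```

Run:
```python
from h import *
g=r.grab_frame("side");cv2.imwrite("pics/s4.png",g);b=cv2.imread("pics/side0.png")
d=np.abs(cv2.GaussianBlur(g,(0,0),.7).astype(int)-cv2.GaussianBlur(b,(0,0),.7)).max(2)
for v in range(174,202):print(v,''.join('#' if x>45 else '+' if x>22 else '.' for x in d[v,236:276]))
G=b.mean(2)
for v in range(178,202,1):print(v,' '.join('%3d'%x for x in G[v,244:266]))
o=r.get_obs();C=Ro.from_rotvec(o["orientation"])
print(proj("side",[o["tcp_pos"]+C.apply([x,0,d]) for d in(0,.011,.022) for x in(-.011,.011)]).round(1).tolist())
print(proj("side",corners((.516,.049,-.125),1,-1.41,.13)).round(1).tolist())
```

```text
174 ............+######+#####+..............
175 ............+#####+++####+..............
176 ............+#####+.+####+..............
177 ............+#####+.+####+..............
178 ............+#####+.+####+..............
179 ............+#####..+####+..............
180 ............######..+####...............
181 ............#####+..####+...............
182 ............#####+..++##+...............
183 ............+####+..+++++...............
184 .............####+..++++............++++
185 .............+###+.+#++..+++++++++++####
186 ..............+###++#++++####+##########
187 ................+++++++#################
188 ...+.++######+........+################+
189 .+###########+........+##############++.
190 .+##########++........##############+...
191 ....++++####+........+#############+....
192 ..+..+++###++.........+##########++.....
193 .....+#####+++........+####++##++.......
194 .....+#####+..........++++..+++.........
195 ......+++###+.........++................
196 +++.....++++++......+++.................
197 +++.........+++####+++..................
198 ++++...++......+
[... 1893 characters left out ...]
21 221 221 221
197 201 221 221 221 221 213 190 185 184 184 185 187 200 221 221 221 221 221 221 221 221 221
198 145 203 221 221 222 221 221 221 222 221 222 221 221 221 221 221 221 221 221 221 221 221
199 100 157 204 221 221 221 221 221 221 221 221 221 221 221 221 221 221 221 221 221 221 221
200  79 113 156 205 221 221 221 221 221 221 221 221 221 221 221 221 221 221 221 221 221 221
201  46  66 109 171 209 221 221 221 221 221 221 221 221 221 221 221 221 220 221 221 221 221
[[256.1, 187.4], [251.3, 184.0], [255.8, 191.3], [251.1, 187.9], [255.5, 195.1], [250.8, 191.7]]
[[258.9, 187.5], [255.6, 188.2], [248.8, 183.3], [252.0, 182.6], [258.3, 195.3], [255.0, 196.0], [248.2, 191.0], [251.4, 190.2]]
```

The fingers end exactly along the wing's top edge, so they are either above it or behind it. I'll raise the arm clear, compare the predicted and seen tip positions, and settle the offset.

Call:
step_arm(
  moves=[
    {"dx":0,"dy":0,"dz":-15,"rx":0,"ry":0,"rz":0,"gripper":-1},
    {"dx":0,"dy":0,"dz":-20,"rx":0,"ry":0,"rz":0,"gripper":-1},
    {"dx":0,"dy":0,"dz":0,"rx":0,"ry":0,"rz":0,"gripper":-1},
  ],
)

```text
clock: 5.1
tcp_pos: [0.4828, 0.1143, 0.1381]
orientation: [-2.111, -2.185, 0.115]
contact_force: [0.4, 0.2, -0.8]
grip_width: -0.0001
gripper_force: 0.0
```

Run:
```python
from h import *
g=r.grab_frame("side");cv2.imwrite("pics/s5.png",g);b=cv2.imread("pics/side0.png")
o=r.get_obs();C=Ro.from_rotvec(o["orientation"]);print(o["tcp_pos"])
P=proj("side",[o["tcp_pos"]+C.apply([x,0,d]) for d in(0,.011,.022) for x in(-.011,.011)]);print(P.round(1).tolist())
W=proj("side",corners((.516,.049,-.125),1,-1.41,.13))
x0,y0=235,150
def draw(im,pts,col,n=4):
    q=((pts-[x0,y0]+.5)*10).astype(int)
    for i in range(0,len(q),n):cv2.polylines(im,[q[i:i+n].reshape(-1,1,2)],True,col,1)
A=cv2.resize(g[y0:y0+55,x0:x0+38],None,fx=10,fy=10,interpolation=cv2.INTER_CUBIC)
draw(A,P,(0,0,255),2);draw(A,W,(0,255,255))
t=r.grab_frame("top");b0=proj("top",[o["tcp_pos"]])
B=cv2.resize(cv2.imread("pics/s4.png")[y0:y0+55,x0:x0+38],None,fx=10,fy=10,interpolation=cv2.INTER_CUBIC)
cv2.imwrite("pics/s5c.png",np.hstack([A,B]))
print(r.tcp_to_tips)
```

```text
[0.4819313  0.114259   0.13717485]
[[257.3, 174.3], [252.5, 171.1], [257.0, 178.3], [252.2, 175.0], [256.7, 182.3], [251.9, 178.9]]
0.022
```

View pics/s5c.png

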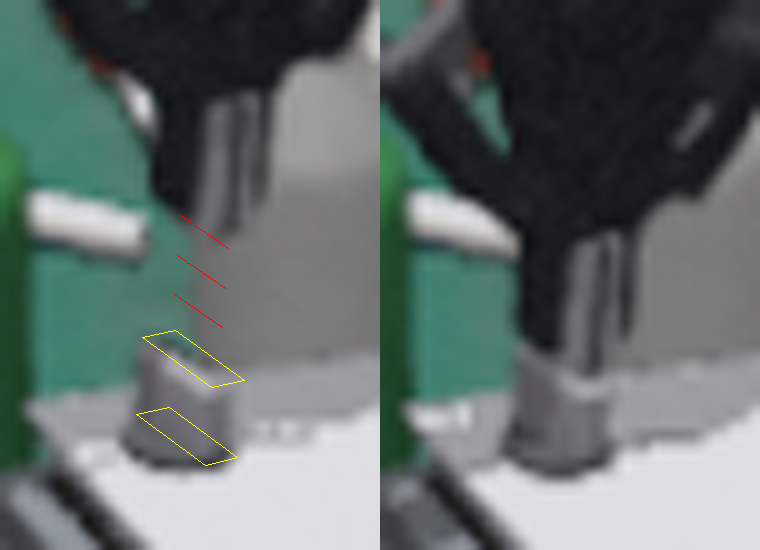

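Run:
```python
from h import *
C=Ro.from_rotvec([-.659,-3.071,.003]);p=np.array([.277,.615,.231])
for d in(-.02,0,.009,.022):print(d,proj("side",[p+C.apply([0,y,d]) for y in(-.043,.043)]).round(1).tolist())
b=cv2.imread("pics/side0.png").mean(2)
for v in range(60,108,1):print(v,''.join('#' if x<45 else '+' if x<75 else '.' for x in b[v,78:128]))
```

```text
-0.02 [[104.4, 99.9], [108.7, 91.3]]
0 [[105.8, 106.6], [110.1, 97.7]]
0.009 [[106.5, 109.6], [110.7, 100.6]]
0.022 [[107.4, 113.8], [111.5, 104.7]]
60 ........######################+...................
61 ..........####################+...................
62 ...............###############+...................
63 ................#############++...................
64 ................############+++...................
65 ................###############+..................
66 ................###############+..................
67 ................###############+..................
68 ................+++++##########+..................
69 ..............##+..+############+.................
70 ..............##++++############+.................
71 ..............###+++############+.................
72 ..............###+++############+.................
73 ..............###+++############+.................
74 ...............##+++#############+................
75 ...............###+++############+................
76 ...............##################+................
77 ...............###############
[... 948 characters left out ...]
...............+#####+......................
96 ......................+####+......................
97 ......................+####+......................
98 .......................#####+.....................
99 .......................#####+.....................
100 .......................+####+.....................
101 .......................+###++.....................
102 ..................................................
103 ..................................................
104 ..................................................
105 ..................................................
106 ..................................................
107 ..................................................
```

Fingers are visible at full length both times, so they were still above the wing. The tips sit about 25 mm higher than the nominal calculation says. I'll open, straddle the wing and go lower in steps, watching the force.

Call:
step_arm(
  moves=[
    {"dx":0,"dy":0,"dz":0,"rx":0,"ry":0,"rz":0,"gripper":0.0},
    {"dx":0,"dy":0,"dz":0,"rx":0,"ry":0,"rz":0,"gripper":0.0},
    {"dx":0,"dy":0,"dz":12,"rx":0,"ry":0,"rz":0,"gripper":0.0},
    {"dx":0,"dy":0,"dz":15,"rx":0,"ry":0,"rz":0,"gripper":0.0},
    {"dx":0,"dy":0,"dz":8,"rx":0,"ry":0,"rz":0,"gripper":0.0},
    {"dx":0,"dy":0,"dz":4,"rx":0,"ry":0,"rz":0,"gripper":0.0},
    {"dx":0,"dy":0,"dz":3,"rx":0,"ry":0,"rz":0,"gripper":0.0},
    {"dx":0,"dy":0,"dz":0,"rx":0,"ry":0,"rz":0,"gripper":0.0},
  ],
)

```text
clock: 6.2
tcp_pos: [0.4758, 0.1147, 0.0946]
orientation: [-2.11, -2.184, 0.12]
contact_force: [0.1, -0.3, -0.5]
grip_width: 0.0425
gripper_force: 0.0
```

Call:
step_arm(
  moves=[
    {"dx":0,"dy":0,"dz":3,"rx":0,"ry":0,"rz":0,"gripper":0.0},
    {"dx":0,"dy":0,"dz":2,"rx":0,"ry":0,"rz":0,"gripper":0.0},
    {"dx":0,"dy":0,"dz":0,"rx":0,"ry":0,"rz":0,"gripper":0.0},
  ],
)

```text
clock: 6.58
tcp_pos: [0.475, 0.1147, 0.0895]
orientation: [-2.109, -2.184, 0.121]
contact_force: [0.4, -0.8, -0.3]
grip_width: 0.042
gripper_force: 0.0
```

Call:
step_arm(
  moves=[
    {"dx":0,"dy":0,"dz":2,"rx":0,"ry":0,"rz":0,"gripper":-0.3},
    {"dx":0,"dy":0,"dz":0,"rx":0,"ry":0,"rz":0,"gripper":-1},
    {"dx":0,"dy":0,"dz":0,"rx":0,"ry":0,"rz":0,"gripper":-1},
    {"dx":0,"dy":0,"dz":0,"rx":0,"ry":0,"rz":0,"gripper":-1},
  ],
)

```text
clock: 7.08
tcp_pos: [0.4738, 0.1149, 0.0875]
orientation: [-2.108, -2.183, 0.122]
contact_force: [-4.3, 1.1, 2.9]
grip_width: 0.009
gripper_force: 24.8
```

```bash
cat > df.py <<'E'
from h import *
import sys
g=r.grab_frame("side");b=cv2.imread("pics/side0.png")
d=np.abs(cv2.GaussianBlur(g,(0,0),.7).astype(int)-cv2.GaussianBlur(b,(0,0),.7)).max(2)
x0,x1,y0,y1=map(int,sys.argv[1:5])
for v in range(y0,y1):print(v,''.join('#' if x>45 else '+' if x>22 else '.' for x in d[v,x0:x1]),''.join('#' if x<50 else '+' if x<95 else '-' if x<125 else'o' if x<180 else '.' for x in g[v,x0:x1].mean(1)))
o=r.get_obs();print(o["tcp_pos"],o["grip_width"],o["gripper_force"],o["contact_force"])
E
python3 df.py 238 275 172 203
```

```text
172 ################################+.... +##############################+-----
173 +##############################+..... +#############################+------
174 .+############################+...... #############################+-------
175 ...########################+++....... +++######################+-----------
176 ...+######################+.......... +--++###################+------------
177 .....+###################+........... +---++##################+------------
178 ......+#################+............ +-----++############++#+-------------
179 .......+################+............ +------++######+####+-++---o---------
180 ........+######+########+............ +-------+#####+++###++++---o-o-------
181 ........+#####++########+............ +-------+####++++###++#+----oo-------
182 ........######++########............. +-------+####++++###++++----o--------
183 ........######++#######+............. +-------+####++++###+++-oo-----------
184 ........######++#######+..........+++ +-------+####+-++###+++--o-----------
185 ........#######+#######++++++++++#### +------++####+-++#
[... 792 characters left out ...]
++++++--++o................
196 +....+####++......++................. +++--o-ooooo+++++++o.................
197 +......+++....++..................... +++++oo......oooo....................
198 ..................................... o-##+-...............................
199 ......++............................. o-+##+o..............................
200 +++....++............................ -++###+o.............................
201 +#+++...++........................... --++##++o............................
202 +###+................................ +--++##+-o...........................
[0.47379647 0.11486017 0.08749615] 0.009236741522309017 24.802334010601044 [-4.3470325   1.05240433  3.70450981]
```

The wing is gripped: width 9 mm, force 25 N. Turning it counter-clockwise.

Call:
step_arm(
  moves=[
    {"dx":0,"dy":0,"dz":0,"rx":0,"ry":0,"rz":-5,"gripper":-1},
    {"dx":0,"dy":0,"dz":0,"rx":0,"ry":0,"rz":-7,"gripper":-1},
    {"dx":0,"dy":0,"dz":0,"rx":0,"ry":0,"rz":-8,"gripper":-1},
    {"dx":0,"dy":0,"dz":0,"rx":0,"ry":0,"rz":-8,"gripper":-1},
    {"dx":0,"dy":0,"dz":0,"rx":0,"ry":0,"rz":-8,"gripper":-1},
    {"dx":0,"dy":0,"dz":0,"rx":0,"ry":0,"rz":0,"gripper":-1},
  ],
  grip_force=40,
)

```text
clock: 7.88
tcp_pos: [0.474, 0.115, 0.0876]
orientation: [-1.322, -2.712, 0.066]
contact_force: [-5.2, 1.3, 2.6]
grip_width: 0.0086
gripper_force: 45.6
```

Call:
step_arm(
  moves=[
    {"dx":0,"dy":0,"dz":0,"rx":0,"ry":0,"rz":-8,"gripper":-1},
    {"dx":0,"dy":0,"dz":0,"rx":0,"ry":0,"rz":-9,"gripper":-1},
    {"dx":0,"dy":0,"dz":0,"rx":0,"ry":0,"rz":-9,"gripper":-1},
    {"dx":0,"dy":0,"dz":0,"rx":0,"ry":0,"rz":-9,"gripper":-1},
    {"dx":0,"dy":0,"dz":0,"rx":0,"ry":0,"rz":-9,"gripper":-1},
    {"dx":0,"dy":0,"dz":0,"rx":0,"ry":0,"rz":0,"gripper":-1},
  ],
)

```text
clock: 8.62
tcp_pos: [0.4742, 0.1153, 0.0876]
orientation: [-0.209, -3.003, -0.009]
contact_force: [-4.0, 1.7, 2.9]
grip_width: 0.0086
gripper_force: 45.6
```

Run:
```python
from h import *
H=(.516,.049,-.125)
o=r.get_obs();C=Ro.from_rotvec(o["orientation"]).as_matrix();print("tool y az (want 82.8 or -97.2):",np.degrees(np.arctan2(C[1,1],C[0,1])),o["joints"].round(2) if hasattr(o["joints"],"round") else o["joints"])
plan(H,1,0,.13,-.0045,1);
```

```text
tool y az (want 82.8 or -97.2): 82.04807574028821 [-0.37  0.43  0.05  2.03 -0.1   0.8   1.19]
turn [-0.1 -0.1 -0.8] shift after [-0.8 -0.5  0.5] before [-0.8 -0.5  0.5] 8.625 [-4.   1.7  2.9]
```

Call:
step_arm(
  moves=[
    {"dx":0,"dy":0,"dz":0,"rx":0,"ry":0,"rz":0,"gripper":0.0},
    {"dx":0,"dy":0,"dz":0,"rx":0,"ry":0,"rz":0,"gripper":0.0},
    {"dx":0,"dy":0,"dz":0,"rx":0,"ry":0,"rz":0,"gripper":0.0},
    {"dx":0,"dy":0,"dz":-15,"rx":0,"ry":0,"rz":0,"gripper":0.0},
    {"dx":0,"dy":0,"dz":-35,"rx":0,"ry":0,"rz":0,"gripper":0.0},
    {"dx":0,"dy":0,"dz":-10,"rx":0,"ry":0,"rz":0,"gripper":0.0},
    {"dx":0,"dy":0,"dz":0,"rx":0,"ry":0,"rz":0,"gripper":0.0},
  ],
)

```text
clock: 9.5
tcp_pos: [0.4832, 0.114, 0.148]
orientation: [-0.211, -3.007, -0.009]
contact_force: [-1.0, 0.4, -0.7]
grip_width: 0.0426
gripper_force: 0.0
```

```bash
python3 - <<'E'
from h import *
H=(.516,.049,-.125)
plan(H,-1,.62,.13,-.0045,1)
E
python3 df.py 238 300 172 232
```

```text
turn [ -0.1   0.1 -36.4] shift after [ 70.3 -97.8  61.6] before [  -1.3 -120.4   61.7] 9.5 [-1.   0.4 -0.7]
172 ....................++++++.................................... oo.........o--------------o---------------+++++---------------
173 .............................................................. +-oooo.....---------------------------------------------------
174 .............................................................. ++++--ooooo---------------------------------------------------
175 .............................................................. +++++++++-----------------------------------------------------
176 .............................................................. +----++++++---------------------------------------------------
177 .............................................................. +---------+---------------------------------------------------
178 .............................................................. +-------------------------------------------------------------
179 .............................................................. +--------------
[... 6204 characters left out ...]
.................... oooo---++++++++++++++-oooo-##+-oo.oooo----++##############++--
228 .............................................................. oooo--++++++++++++++++ooooo-##+--o----+----++##########+--oooo
229 .............................................................. ooo---+++++++++++++++++ooooo-##+---++-+----+++#####++--ooooooo
230 .............................................................. o----+++++++++++++++++++ooooo+##++--+++-++++++#+++--oooooooooo
231 .............................................................. ----++++++++++++++++++++-ooooo-##++-++++++###+--oooooooooo---+
[0.48240726 0.11390323 0.14711335] 0.04288578523442119 0.0 [ 0.63543481 -0.56842424  0.19222718]
```

Run:
```python
from h import *
for p in((299,278),(387,295),(151,202)):print(ray("top",p,.148).round(3))
```

```text
[ 0.343 -0.003  0.148]
[ 0.313 -0.162  0.148]
[0.478 0.265 0.148]
```

Call:
step_arm(
  moves=[
    {"dx":0,"dy":-20,"dz":-5,"rx":0,"ry":0,"rz":0,"gripper":0.0},
    {"dx":0,"dy":-40,"dz":0,"rx":0,"ry":0,"rz":0,"gripper":0.0},
    {"dx":0,"dy":-40,"dz":0,"rx":0,"ry":0,"rz":0,"gripper":0.0},
    {"dx":-1,"dy":-20,"dz":5,"rx":0,"ry":0,"rz":0,"gripper":0.0},
    {"dx":0,"dy":0,"dz":0,"rx":0,"ry":0,"rz":-9,"gripper":0.0},
    {"dx":0,"dy":0,"dz":0,"rx":0,"ry":0,"rz":-9,"gripper":0.0},
    {"dx":0,"dy":0,"dz":0,"rx":0,"ry":0,"rz":-9,"gripper":0.0},
    {"dx":0,"dy":0,"dz":0,"rx":0,"ry":0,"rz":-9,"gripper":0.0},
    {"dx":0,"dy":0,"dz":0,"rx":0,"ry":0,"rz":0,"gripper":0.0},
  ],
)

```text
clock: 10.68
tcp_pos: [0.4659, -0.0065, 0.147]
orientation: [0.725, -2.929, -0.068]
contact_force: [0.5, -0.0, -0.7]
grip_width: 0.0429
gripper_force: 0.0
```

Run:
```python
from h import *
H=(.516,.049,-.125)
plan(H,-1,.62,.13,-.0045,1)
```

```text
turn [-0.1 -0.1 -0.6] shift after [-2.   0.2 60.3] before [-2.2  0.2 60.3] 10.675 [ 0.5 -0.  -0.7]
```

Call:
step_arm(
  moves=[
    {"dx":-1,"dy":0,"dz":15,"rx":0,"ry":0,"rz":0,"gripper":0.0},
    {"dx":-1,"dy":0,"dz":22,"rx":0,"ry":0,"rz":0,"gripper":0.0},
    {"dx":0,"dy":0,"dz":12,"rx":0,"ry":0,"rz":0,"gripper":0.0},
    {"dx":0,"dy":0,"dz":6,"rx":0,"ry":0,"rz":0,"gripper":0.0},
    {"dx":0,"dy":0,"dz":4,"rx":0,"ry":0,"rz":0,"gripper":0.0},
    {"dx":0,"dy":0,"dz":0,"rx":0,"ry":0,"rz":0,"gripper":-0.3},
    {"dx":0,"dy":0,"dz":0,"rx":0,"ry":0,"rz":0,"gripper":-1},
    {"dx":0,"dy":0,"dz":0,"rx":0,"ry":0,"rz":0,"gripper":-1},
    {"dx":0,"dy":0,"dz":0,"rx":0,"ry":0,"rz":0,"gripper":-1},
  ],
  grip_force=25,
)

```text
clock: 11.8
tcp_pos: [0.461, -0.0027, 0.089]
orientation: [0.731, -2.93, -0.069]
contact_force: [-0.8, 2.3, 1.5]
grip_width: 0.0091
gripper_force: 28.3
```

Right wing gripped. Turning it back clockwise.

Call:
step_arm(
  moves=[
    {"dx":0,"dy":0,"dz":0,"rx":0,"ry":0,"rz":5,"gripper":-1},
    {"dx":0,"dy":0,"dz":0,"rx":0,"ry":0,"rz":8,"gripper":-1},
    {"dx":0,"dy":0,"dz":0,"rx":0,"ry":0,"rz":8,"gripper":-1},
    {"dx":0,"dy":0,"dz":0,"rx":0,"ry":0,"rz":8,"gripper":-1},
    {"dx":0,"dy":0,"dz":0,"rx":0,"ry":0,"rz":6.5,"gripper":-1},
    {"dx":0,"dy":0,"dz":0,"rx":0,"ry":0,"rz":0,"gripper":-1},
  ],
  grip_force=40,
)

```text
clock: 12.55
tcp_pos: [0.4612, -0.0041, 0.0888]
orientation: [-0.196, -3.006, -0.007]
contact_force: [-1.1, -1.8, 1.4]
grip_width: 0.0087
gripper_force: 45.0
```

Run:
```python
from h import *
H=(.516,.049,-.125)
plan(H,-1,0,.13,-.0045,1)
```

```text
turn [-0.2  0.  -0.3] shift after [ 1.  -0.5  2. ] before [ 1.  -0.5  2. ] 12.55 [-1.1 -1.8  1.4]
```

Call:
step_arm(
  moves=[
    {"dx":0,"dy":0,"dz":0,"rx":0,"ry":0,"rz":0,"gripper":0.0},
    {"dx":0,"dy":0,"dz":0,"rx":0,"ry":0,"rz":0,"gripper":0.0},
    {"dx":0,"dy":0,"dz":0,"rx":0,"ry":0,"rz":0,"gripper":0.0},
    {"dx":0,"dy":0,"dz":-15,"rx":0,"ry":0,"rz":0,"gripper":0.0},
    {"dx":0,"dy":0,"dz":-30,"rx":0,"ry":0,"rz":0,"gripper":-0.5},
    {"dx":0,"dy":0,"dz":-5,"rx":0,"ry":0,"rz":0,"gripper":-1},
    {"dx":0,"dy":0,"dz":0,"rx":0,"ry":0,"rz":0,"gripper":-1},
  ],
)

```text
clock: 13.42
tcp_pos: [0.4677, -0.0039, 0.1388]
orientation: [-0.197, -3.007, -0.01]
contact_force: [0.1, -0.1, -0.1]
grip_width: -0.0002
gripper_force: 0.0
```

```bash
python3 - <<'E'
from h import *
H=(.516,.049,-.125)
Rh=Ro.from_euler("z",H[2]);p=np.array([H[0],H[1],0])+Rh.apply([-.052,0,.085])
T=Rh*Ro.from_matrix(np.diag([1.,-1,-1]))*Ro.from_euler("z",np.pi)
go(p,T)
E
python3 df.py 238 290 184 222
```

```text
turn [-0.1 -7.4 -0.3] shift after [10.7 58.5 53.8] before [ 4.  58.6 54.6] 13.425 [ 0.1 -0.1 -0.1]
184 ...........###+...................+##########....... +-------------------oooooooooooooo-+-+######-......o
185 ...........####++................+###########....... +----------++-++++--oooooooooooooo-+--######o.......
186 ............++##+++++............+###########....... +--------------------ooooo........++--######o.......
187 ..............+##++#++...........############+..++++ +--------------------o............+---######o....ooo
188 .....++.+++....+#####+...........################### +------oo-----------o.............+---######-ooooooo
189 ++......+##.....+++++...........+################### -oo......o----------o............o+--+######-ooooooo
190 ........+##........++.........+##################### .........-----------o..........oo-+--+#####+oooooooo
191 +........#+........++....+++######################## .........o----------o.....oooooooo---+#####+oooooooo
192 ++.......+.........+#+++++########################## o........o----------o...ooooooooooo---+++++ooooooooo
193 .++....
[... 2581 characters left out ...]
++++++++---++#++oo......-------------oooooooooo
217 ............+++++........................+########## --+++++++++++-----+#+-oo.....o++-------+-ooooooooooo
218 .............++............................+######## o---++++++++++-ooo-##++-o..o...o++++++++o...oooooooo
219 ..................................+##+......+####### ooo--+++++++++-oooo-##++-o.......oo++-o......ooooooo
220 ...................................++.........++##++ oooo--+++++++++ooooo-##+-o......................ooo.
221 ..........................++........................ ooooo-++++++++++ooooo-##+-o.........................
[ 0.4671159  -0.00395498  0.13815569] 0.00017480876201312096 0.0 [-0.42928091  0.69141068  1.31967413]
```

Call:
step_arm(
  moves=[
    {"dx":0,"dy":0,"dz":0,"rx":0,"ry":-7.4,"rz":0,"gripper":-1},
    {"dx":5,"dy":29,"dz":0,"rx":0,"ry":0,"rz":0,"gripper":-1},
    {"dx":5.5,"dy":29,"dz":0,"rx":0,"ry":0,"rz":0,"gripper":-1},
    {"dx":0,"dy":0,"dz":25,"rx":0,"ry":0,"rz":0,"gripper":-1},
    {"dx":0,"dy":0,"dz":20,"rx":0,"ry":0,"rz":0,"gripper":-1},
    {"dx":0,"dy":0,"dz":10,"rx":0,"ry":0,"rz":0,"gripper":-1},
    {"dx":0,"dy":0,"dz":0,"rx":0,"ry":0,"rz":0,"gripper":-1},
  ],
)

```text
clock: 14.35
tcp_pos: [0.4638, 0.0545, 0.0824]
orientation: [-0.206, -3.132, 0.005]
contact_force: [-0.3, 0.1, 0.1]
grip_width: -0.0
gripper_force: 0.0
```

Call:
step_arm(
  moves=[
    {"dx":0,"dy":0,"dz":5,"rx":0,"ry":0,"rz":0,"gripper":-1},
    {"dx":0,"dy":0,"dz":5,"rx":0,"ry":0,"rz":0,"gripper":-1},
    {"dx":0,"dy":0,"dz":0,"rx":0,"ry":0,"rz":0,"gripper":-1},
  ],
)

```text
clock: 14.72
tcp_pos: [0.4647, 0.0548, 0.0731]
orientation: [-0.206, -3.134, 0.004]
contact_force: [-0.0, 0.8, 0.9]
grip_width: 0.0006
gripper_force: 0.5
```

Call:
step_arm(
  moves=[
    {"dx":0,"dy":0,"dz":4,"rx":0,"ry":0,"rz":0,"gripper":-1},
    {"dx":0,"dy":0,"dz":0,"rx":0,"ry":0,"rz":0,"gripper":-1},
  ],
)

```text
clock: 14.98
tcp_pos: [0.4645, 0.0548, 0.0691]
orientation: [-0.205, -3.134, 0.004]
contact_force: [-1.3, 0.5, 2.1]
grip_width: -0.0003
gripper_force: 1.0
```

Call:
step_arm(
  moves=[
    {"dx":0,"dy":0,"dz":3,"rx":0,"ry":0,"rz":0,"gripper":-1},
    {"dx":0,"dy":0,"dz":3,"rx":0,"ry":0,"rz":0,"gripper":-1},
    {"dx":0,"dy":0,"dz":0,"rx":0,"ry":0,"rz":0,"gripper":-1},
  ],
)

```text
clock: 15.35
tcp_pos: [0.4642, 0.0548, 0.0629]
orientation: [-0.205, -3.133, 0.004]
contact_force: [-2.8, 0.7, 3.7]
grip_width: -0.0001
gripper_force: 1.9
```

Call:
step_arm(
  moves=[
    {"dx":0,"dy":0,"dz":3,"rx":0,"ry":0,"rz":0,"gripper":-1},
    {"dx":0,"dy":0,"dz":2,"rx":0,"ry":0,"rz":0,"gripper":-1},
    {"dx":0,"dy":0,"dz":0,"rx":0,"ry":0,"rz":0,"gripper":-1},
  ],
)

```text
clock: 15.72
tcp_pos: [0.4642, 0.0548, 0.0593]
orientation: [-0.206, -3.133, 0.003]
contact_force: [-8.2, 0.8, 22.1]
grip_width: 0.0
gripper_force: 11.4
```

Call:
step_arm(
  moves=[
    {"dx":0,"dy":0,"dz":2,"rx":0,"ry":0,"rz":0,"gripper":-1},
    {"dx":0,"dy":0,"dz":0,"rx":0,"ry":0,"rz":0,"gripper":-1},
  ],
)

```text
clock: 15.98
tcp_pos: [0.4643, 0.0549, 0.059]
orientation: [-0.206, -3.133, 0.002]
contact_force: [-15.7, -0.5, 49.0]
grip_width: -0.0003
gripper_force: 24.1
```

Call:
step_arm(
  moves=[
    {"dx":0,"dy":0,"dz":-1.5,"rx":0,"ry":0,"rz":0,"gripper":-1},
    {"dx":0,"dy":0,"dz":0,"rx":0,"ry":0,"rz":0,"gripper":-1},
    {"dx":0,"dy":0,"dz":0,"rx":0,"ry":0,"rz":0,"gripper":-1},
  ],
)

```text
clock: 16.35
tcp_pos: [0.4642, 0.0548, 0.0592]
orientation: [-0.206, -3.133, 0.003]
contact_force: [-10.0, 1.0, 29.2]
grip_width: -0.0001
gripper_force: 14.3
```

Run:
```python
from h import *
g=r.grab_frame("side")
H=(.516,.049,-.125)
x0,y0=225,165
A=cv2.resize(g[y0:y0+95,x0:x0+120],None,fx=6,fy=6,interpolation=cv2.INTER_CUBIC)
for s in(1,-1):
    q=((proj("side",corners(H,s,0,0))-[x0,y0]+.5)*6).astype(int);cv2.polylines(A,[q[:4].reshape(-1,1,2)],True,(0,255,255),1)
cv2.imwrite("pics/fin.png",A)
```

```text
(no output)
```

View pics/fin.png

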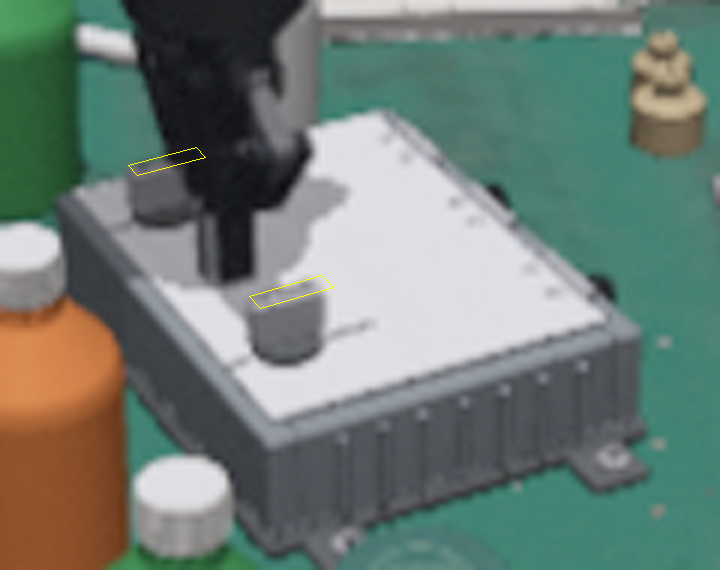

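The final crop shows the panel flush with the frame all along its front edge, from (70,200) to (270,430). Both wings, at (160,190) and (290,310), lie along their index lines. The fingers press between them at (230,275) with 29 N. Handing in.

```bash
python3 -c "
from bench import r
print(r.hand_in())"
```

```text
the job is handed in; nothing more can be done
None
```

I turned both wings in line with their index lines and handed in at about 16 s with the gripper pressing the panel shut at about 29 N; the hand-in call returned no verdict, and I never touched the bottle.

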